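Lean two copper plaques on the shop's display stand

TASK

Take the two straight-topped copper plaques, the tall and the short, out of the stock rack and set them gently side by side on the display stand: the tall one on the half of the rubber mat by the brass ball, the short one on the other half, each wholly on its own half and not touching the other. Each must stand with its lower edge on the mat, copper side towards the customers, and lean back against the brass rail at 20 degrees from upright (give or take 5), staying there without sliding. Leave the rail where it is clamped, the round-topped plaque in its slot, and everything else as it stands.

Things in the scene. Friction and masses are not known exactly. Their poses are not given: they have to be found in the camera images.
- tall_mid (a point): Centre of the tall plaque: straight-topped rectangular board 190 mm high, 140 mm wide, 8 mm thick in all, about 0.3 kg (varies), bare wood on one side, embossed copper on the other. Its x axis is the normal on the copper side, y runs along the width, z up the height.
- tall: The tall plaque; origin at the middle of its lower edge, half-way through its thickness. Same axes.
- short_mid (a point): Centre of the short plaque: straight-topped rectangular board 150 mm high, 110 mm wide, 8 mm thick in all, about 0.2 kg (varies), wood on one side, copper on the other. Its x axis is the normal on the copper side, y runs along the width, z up the height.
- short: The short plaque; origin at the middle of its lower edge, half-way through its thickness. Same axes.
- arch: The round-topped plaque (170 mm high, 120 mm wide, 8 mm thick), to be left in its slot; origin at the middle of its lower edge.
- stock: Fixed stock rack: base board 200 x 270 x 12 mm (x, y, z) with three slots along its x, at y = -75, 0 and +75 mm. Each slot is 11 mm wide between two ribs 170 mm long and 8 mm thick, which rise to 52 mm above the table. The three plaques stand upright in the slots, in any order, lower edge 12 mm above the table; the tall and the arched one show copper towards the rack's +y, the short one towards its -y. Origin under the middle of the base, on the table.
- display: Fixed display stand: base board 200 x 420 x 12 mm with a grippy rubber mat (friction about 1) 130 x 380 mm (x, y) centred on it, mat top 18 mm above the table. Customers stand on its +x side, the back rail is on its -x side. A brass ball on a pin, 73 mm tall, stands at its +y end, at x = 75, y = 198 mm. Origin under the middle of the base, on the table. The mat's halves meet at y = 0.
- rail: Back rail of the display stand: brass bar of 12 mm diameter, 400 mm long along the stand's y, centre 108 mm above the table (90 mm above the mat); origin at the middle of the bar. It is clamped (slips at about 25 N) on two posts 14 mm square at its ends, somewhere 38 to 78 mm behind the middle of the mat; it differs from day to day. Its axes are parallel to the stand's.
- vase: Bystander: copper vase 170 mm tall, 80 mm across; origin under its middle.
- cup1: Bystander: copper cup 65 mm tall, 64 mm across; origin under its middle.
- mug: Bystander: copper mug 75 mm tall, 68 mm across, with a side handle; origin under its middle.
- bowl: Bystander: copper bowl 50 mm tall, 100 mm across; origin under its middle.
- weight: Bystander: brass scale weight 66 mm tall, 56 mm across; origin under its middle.
- jar: Bystander: brass jar 130 mm tall, 72 mm across; origin under its middle.
There are look-alikes about, which are no part of the job. What is shaped like the tall but pink or turquoise is not meant.

How it is judged:
By the outcome, as a careful person would: the job done as asked, in the order asked, and still so for the second after the job is handed in, with the robot touching nothing.
It also fails if it takes over 69 s, if anything falls off the work surface, if the arm or the gripper's body presses on something with over 40 N, if the wrist force passes 120 N, or if a joint passes its speed limit or range.

ROBOT

A 6-joint arm with a two-finger parallel gripper is mounted at the origin on the work surface. World frame = base frame: x ahead of the robot, y to its left, z up, the work surface at z = 0. Lengths are in mm, angles in rad, forces in N, time in s.
With the tool pointing down it reaches from about 350 to 775 mm from the base axis. Payload 7.3 kg.
Tool frame: the origin (TCP) lies at the very end of the fingers, on their centre line; the grasp point (between the pads) lies bot.grip_point_offset behind it (bot.grip_point_offset is the distance from the TCP to the grasp point, in mm); z points along the fingers, y is the line along which they close (so a half turn about z gives the same grasp; the last joint's range is limited). The gripper opens to 92 mm and grips with 3 to 60 N. Pads are 19 mm wide; open, the fingers measure 130 mm over their backs; the gripper's body (75 mm by 190 mm) begins 47 mm behind the grasp point.
Start: joints at [1.138, 0.342, 1.524, -0, 1.275, -0.146], TCP at [148.499, 503.58, 226.741] pointing down, gripper open.
Joint ranges: [-2.53, 2.53], [-0.77, 2.02], [0.04, 2.7], [-1, 4.14], [0.28, 2.66], [-3.11, 3.11]. Speed limits (rad/s): [2.57, 2.57, 3.14, 3.14, 3.14, 3.14].

INTERFACE

Orientations are given as [roll, pitch, yaw] about the fixed x, y, z axes, in that order (R = Rz(yaw) Ry(pitch) Rx(roll)).
In Python, from plant import bot gives the robot as it stands. The module is installed in compiled form; this text tells all that it offers.
- The arm moves only by the tool carry_out, never from a script. Its argument "plan" is a list of rows, each an object of numbers: "tx", "ty", "tz": the shift along the world's x, y, z in mm; "rx", "ry", "rz": the turn, a rotation vector about the world's x, y, z in rad. A call has 1 to 12 rows; each row shifts and turns the commanded pose from where the row before left it; what a row does not reach is not made up. A row lasts 1/10 s, in which the tool goes at most 50 mm and 8.59 degrees, less where a joint would pass 70% of its speed; a pose out of reach is approached as far as the arm can. A call with a gripper value outside its range is refused whole. "gripper" is the closure, from 0 (fully open) to 1 (shut), set as the call begins (left out, the last holds). The fingers move at their own pace and stop on an object; the grip force is fixed at half the most. Time passes only in rows, so rows that do not move let the fingers close. It gives the time, the measured TCP pose, the force, the opening and the grip force at its end, in the units of the state.
- bot.get_obs(): the state, without advancing time (a new reading comes with each control period).
- bot.capture(name): name is "side" or "top" or "wrist"; returns the picture (420x560x3 uint8, red, green, blue); there is no depth.
- bot.camera_model(name): a dict with "camera_matrix" (3x3 intrinsics, pixels), "R" (3x3) and "t" (3): a world point X has camera coordinates R X + t. Camera axes: x right, y down, z forward; pixel columns grow to the right and rows downward; lengths in mm; the calibration is good to about 2 mm. A picture is of the moment at which its call begins: read the wrist's pose just before it. camera_model takes no time and is no camera call; for the wrist camera it gives the pose at the moment of the call.
- bot.close_job(): hands the job in; it is judged then, once.
The state is a dict: "time": time; "joint_positions": joint angles; "dq": joint speeds; "tau": joint torques, N m; "tool_pos": TCP position; "tcp_rot": TCP orientation; "contact_force": force on the tool from outside, world axes, zero at the start; "moment": the same for the moment, N m; "grip_width": finger opening in mm; "finger_force": force on a finger pad.
Only numpy, scipy, OpenCV 4.12 (cv2) and the standard library are available. Lean on these libraries where they do the work, as an engineer would, in place of code of your own. Each camera call takes 0.05 s, during which the arm holds its last target. There are 200 camera calls.

## Working session

There is one attempt and no reset: what is moved stays moved. The work goes in short steps, Python scripts to look and compute and a tool call to move; the robot and the scene stay as the last step left them, time stands still between calls to the robot, and variables do not carry over. Pictures are saved under pics/ and viewed, at most 10 in all, crops included, and the job is handed in when it is done.

Besides the shell and the picture viewer there is one more tool, called after "Call:" as name([rows], argument=value, ...), one row to a line, values as JSON. carry_out: Moves the arm, as the interface text tells. Its arguments: {"type":"object","properties":{"plan":{"type":"array"},"gripper":{"type":"number"}},"required":["plan"]}

```bash
mkdir -p pics; cat > h.py <<'E'
import numpy as np, cv2
from plant import bot
def cam(n):
    m=bot.camera_model(n); return np.array(m["camera_matrix"]),np.array(m["R"]),np.array(m["t"])
def ray(c,p):
    K,R,t=c; d=R.T@np.linalg.inv(K)@np.array([p[0],p[1],1.]); return -R.T@t, d/np.linalg.norm(d)
def onz(c,p,z):
    o,d=ray(c,p); return o+d*(z-o[2])/d[2]
def tri(c1,p1,c2,p2):
    o1,d1=ray(c1,p1);o2,d2=ray(c2,p2)
    s=np.linalg.lstsq(np.stack([d1,-d2],1),o2-o1,rcond=None)[0]
    a=o1+d1*s[0];b=o2+d2*s[1]; return (a+b)/2,np.linalg.norm(a-b)
def proj(c,X):
    K,R,t=c; q=K@(R@np.array(X,float)+t); return q[:2]/q[2]
def save(n,f,crop=None,s=1):
    im=bot.capture(n); cv2.imwrite("pics/raw_"+f,im[:,:,::-1])
    if crop: im=im[crop[1]:crop[3],crop[0]:crop[2]]
    cv2.imwrite("pics/"+f,cv2.resize(im,None,fx=s,fy=s,interpolation=cv2.INTER_CUBIC)[:,:,::-1]); return im
E
python3 - <<'E'
from h import *
np.set_printoptions(precision=2,suppress=True)
a=save("top","a_top.png");b=save("side","a_side.png");w=save("wrist","a_wrist.png")
cv2.imwrite("pics/a.png",cv2.resize(np.hstack([a,b]),(800,300))[:,:,::-1])
print(bot.get_obs(),bot.grip_point_offset)
for n in("top","side","wrist"):
    K,R,t=cam(n);print(n,K[0,0],-R.T@t,R[2])
E
```

```text
{'time': 0.15, 'joint_positions': array([ 1.14,  0.34,  1.52,  0.  ,  1.28, -0.15]), 'dq': array([-0., -0., -0.,  0.,  0., -0.]), 'tau': array([  0.  , -43.15, -24.44,   0.07,   0.05,  -0.  ]), 'tool_pos': array([148.36, 503.29, 226.2 ]), 'tcp_rot': array([-3.14, -0.  ,  2.85]), 'contact_force': array([0.43, 0.76, 0.87]), 'moment': array([ 0.01, -0.02,  0.01]), 'finger_force': 0.0, 'grip_width': 91.82255662380956} 18.8
top 505.800371128213 [ 439.19   51.98 1501.67] [ 0.08  0.01 -1.  ]
side 426.0087556512272 [ 143.03 -843.    670.14] [ 0.35  0.79 -0.51]
wrist 293.1851377919226 [ 81.02 524.5  383.97] [ 0.25 -0.07 -0.97]
```

View pics/a_top.png

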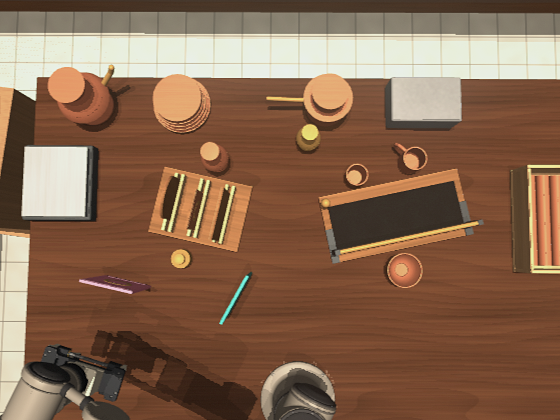

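View pics/a_side.png

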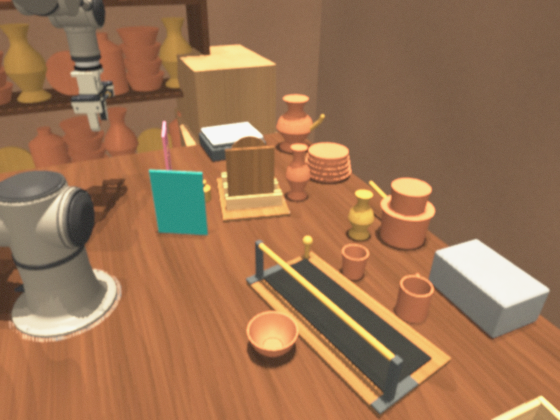

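The top view shows the rack at about (200,210) and the stand at (397,215), with the ball at (326,203) and the rail on its lower side, at (335,255)–(480,223). A pink look-alike lies at (115,285) and a turquoise one at (235,298). The side view shows the rack at (252,180), with an arched top at the back.

```bash
python3 - <<'E'
from h import *
t=cv2.imread("pics/raw_a_top.png");s=cv2.imread("pics/raw_a_side.png");w=cv2.imread("pics/raw_a_wrist.png")
r=lambda i,c,wh:cv2.resize(i[c[1]:c[3],c[0]:c[2]],wh,interpolation=cv2.INTER_CUBIC)
A=np.vstack([np.hstack([r(t,(145,155,265,260),(400,350)),r(s,(210,130,300,220),(350,350))]),
 np.hstack([r(t,(315,160,485,270),(375,243)),r(w,(0,0,560,420),(375,243))])])
cv2.imwrite("pics/b.png",A)
E
```

```text
(no output)
```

View pics/b.png

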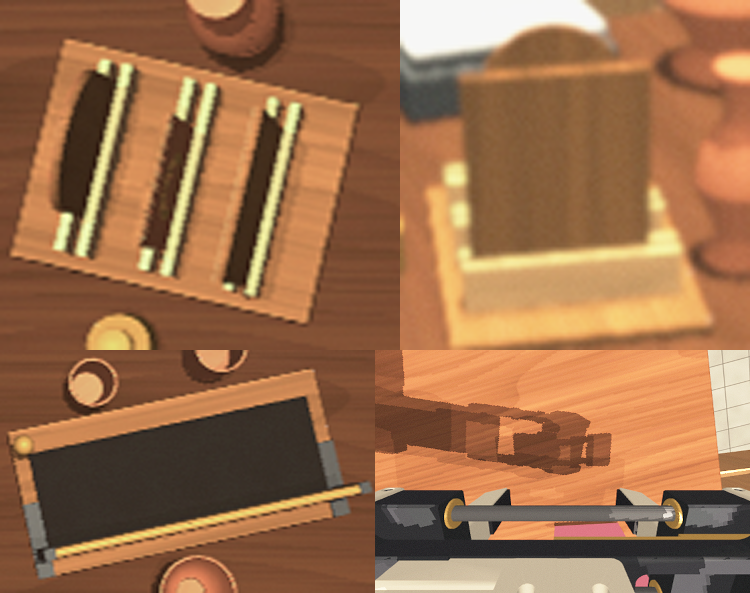

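The crops give my choice. Candidates for the tall are:
- arch in the left slot, about (172,198), round-topped
- middle slot, about (198,208), showing copper towards world -y, so the short
- right slot, about (224,213), showing wood towards -y and straight-topped in the side view at (252,172), so the tall
- pink board at (115,285) and turquoise board at (235,298), both excluded

Next I'll measure the rack and stand.

```bash
python3 - <<'E'
from h import *
np.set_printoptions(precision=1,suppress=True)
T=cam("top");S=cam("side")
t=cv2.imread("pics/raw_a_top.png");s=cv2.imread("pics/raw_a_side.png")
for nm,cs in(("rack",[(164.5,167),(252.4,185.9),(237.4,251.9),(148,231.5)]),("disp",[(318.6,197.6),(456.9,169),(471.4,233.9),(333,262.9)])):
    P=np.array([onz(T,c,12) for c in cs])[:,:2]; d=np.roll(P,-1,0)-P
    print(nm,P.mean(0),np.linalg.norm(d,axis=1),np.degrees(np.arctan2(d[:,1],d[:,0])))
# rail: yellow masks
def line(im,roi):
    h=cv2.cvtColor(im,cv2.COLOR_BGR2HSV); m=cv2.inRange(h,(17,110,110),(32,255,255)); k=np.zeros_like(m); k[roi[1]:roi[3],roi[0]:roi[2]]=m[roi[1]:roi[3],roi[0]:roi[2]]
    n,l,st,c=cv2.connectedComponentsWithStats(k); i=1+np.argmax(st[1:,4]); ys,xs=np.where(l==i)
    v=cv2.fitLine(np.stack([xs,ys],1).astype(np.float32),cv2.DIST_HUBER,0,.01,.01).ravel()
    pr=(xs-v[2])*v[0]+(ys-v[3])*v[1]; print(st[i],v)
    return [v[2:]+v[:2]*pr.min(),v[2:]+v[:2]*pr.max()]
lt=line(t,(325,212,490,262)); ls=line(s,(255,240,400,365)); print(lt,ls)
o,a=ray(S,ls[0]);_,b=ray(S,ls[1]);n=np.cross(a,b)
P=[]
for p in lt:
    q,d=ray(T,p);P.append(q+d*(n@(o-q))/(n@d))
P=np.array(P);d=P[0]-P[1];print("rail",P,np.linalg.norm(d),"yaw of y",np.degrees(np.arctan2(d[1],d[0]))-90)
P2=[];o,a=ray(T,lt[0]);_,b=ray(T,lt[1]);n=np.cross(a,b)
for p in ls:
    q,d=ray(S,p);P2.append(q+d*(n@(o-q))/(n@d))
print(np.array(P2))
# tall top edge, from side crop: left and right top corners of tall, and short/arch
for p in[(210+(462-400)/3.89,130+78/3.89),(210+(648-400)/3.89,130+65/3.89)]: print("tall top corner at z=202",onz(S,p,202))
E
```

```text
rack [546.7 287.6] [268.  199.6 270.7 197.1] [-101.8  167.9   77.6  -12.9]
disp [ 530.5 -286.3] [419.1 195.8 415.4 196.3] [ -77.9 -168.7  102.2   12.4]
[340 221 139  33 442] [  1.   -0.2 408.8 236.9]
[ 258  243  137  118 1417] [  0.8   0.7 327.8 302.5]
[array([339.9, 251.4]), array([477.9, 222.3])] [array([259.4, 243.6]), array([392. , 357.7])]
rail [[ 425.5 -112.   110.9]
 [ 507.8 -491.1  109.8]] 387.906610114775 yaw of y 12.25122555508517
[[ 424.1 -105.7  110.9]
 [ 506.6 -485.6  109.9]]
tall top corner at z=202 [456.8 230.8 202. ]
tall top corner at z=202 [590.2 202.4 202. ]
```

The estimates are consistent: the rack is 269x199 at yaw -12.3°, and the rail is at about z 110, 66 behind the middle of the mat. I'm moving to hover over the tall.

Call:
carry_out([
  {"tx":20,"ty":-15,"tz":20,"rz":0.008},
  {"tx":40,"ty":-31,"tz":20,"rz":0.008},
  {"tx":40,"ty":-31,"tz":14,"rz":0.008},
  {"tx":40,"ty":-31,"rz":0.008},
  {"tx":40,"ty":-31,"rz":0.008},
  {"tx":40,"ty":-31,"rz":0.008},
  {"tx":40,"ty":-31,"rz":0.008},
  {"tx":40,"ty":-31,"rz":0.008},
  {"tx":40,"ty":-31,"rz":0.008},
  {"tx":35,"ty":-24,"rz":0.007},
  {},
  {},
], gripper=0.35)

```text
invalid input at $.plan[0]: expected keys tx, ty, tz, rx, ry, rz
```

```bash
python3 - <<'E'
from h import *
np.set_printoptions(precision=2,suppress=True)
o=bot.get_obs();print(o["time"],o["tool_pos"],o["tcp_rot"],o["grip_width"])
save("wrist","c.png",s=1.4)
C=cam("wrist"); 
for X in[(456.8,230.8,202),(590.2,202.4,202),(523.5,216,202)]: print(proj(C,X))
E
```

```text
0.15 [148.36 503.29 226.2 ] [-3.14 -0.    2.85] 91.82255662380956
[105.11 591.98]
[133.72 667.87]
[119.72 632.2 ]
```

View pics/c.png

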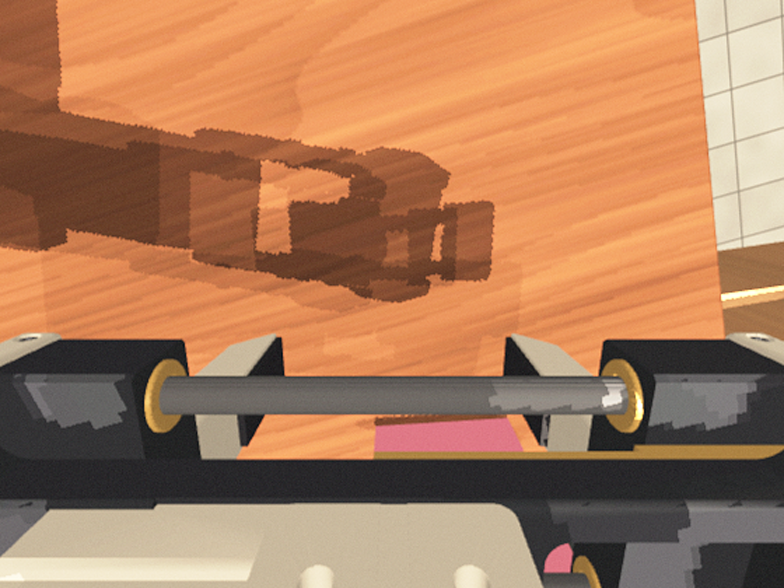

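The plan was refused because every row needs all six keys. The picture only shows the start pose, with bare table and the pink board under the fingers.

Call:
carry_out([
  {"tx":20,"ty":-15,"tz":20,"rx":0,"ry":0,"rz":0.008},
  {"tx":40,"ty":-31,"tz":20,"rx":0,"ry":0,"rz":0.008},
  {"tx":40,"ty":-31,"tz":14,"rx":0,"ry":0,"rz":0.008},
  {"tx":40,"ty":-31,"tz":0,"rx":0,"ry":0,"rz":0.008},
  {"tx":40,"ty":-31,"tz":0,"rx":0,"ry":0,"rz":0.008},
  {"tx":40,"ty":-31,"tz":0,"rx":0,"ry":0,"rz":0.008},
  {"tx":40,"ty":-31,"tz":0,"rx":0,"ry":0,"rz":0.008},
  {"tx":40,"ty":-31,"tz":0,"rx":0,"ry":0,"rz":0.008},
  {"tx":40,"ty":-31,"tz":0,"rx":0,"ry":0,"rz":0.008},
  {"tx":35,"ty":-24,"tz":0,"rx":0,"ry":0,"rz":0.007},
  {"tx":0,"ty":0,"tz":0,"rx":0,"ry":0,"rz":0},
  {"tx":0,"ty":0,"tz":0,"rx":0,"ry":0,"rz":0},
], gripper=0.35)

```text
time: 1.4
tool_pos: [515.7, 222.2, 277.7]
tcp_rot: [-3.141, -0.002, 2.932]
contact_force: [-0.6, 0.3, 0.4]
grip_width: 60.1
finger_force: 0.0
```

```bash
python3 - <<'E'
from h import *
np.set_printoptions(precision=2,suppress=True)
o=bot.get_obs();print(o["time"],o["tool_pos"],o["tcp_rot"],o["grip_width"],o["joint_positions"])
save("wrist","d.png",s=1.4)
C=cam("wrist"); print(-C[1].T@C[2])
for X in[(456.8,230.8,202),(590.2,202.4,202),(523.5,216,202)]: print(proj(C,X)*1.4)
E
```

```text
1.4 [515.65 222.16 277.7 ] [-3.14 -0.    2.93] 60.071129607202685 [ 0.27  0.38  1.33  0.    1.44 -1.09]
[446.37 238.6  435.87]
[383.12 204.98]
[384.34 421.33]
[382.8  321.16]
```

View pics/d.png

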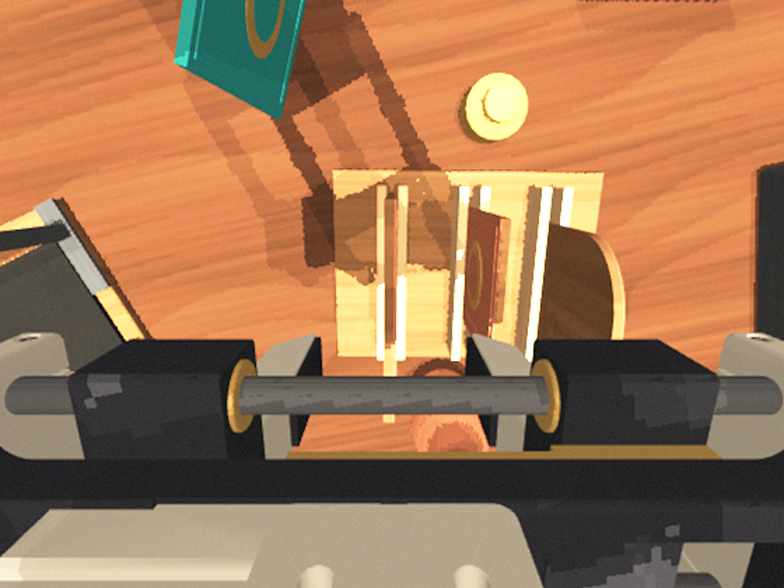

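The close view confirms the choice. The tall is the left board, seen edge-on at column ~390, with the short (copper ring) at (485,270) and the arch at (590,300). Casting rays refines the perpendicular position.

```bash
python3 - <<'E'
from h import *
np.set_printoptions(precision=1,suppress=True)
C=cam("wrist");r=np.radians(-12.3);ex=np.array([np.cos(r),np.sin(r)]);ey=np.array([-ex[1],ex[0]])
f=lambda u,v,z:onz(C,(u/1.4,v/1.4),z)[:2]
im=cv2.imread("pics/raw_d.png");
for row in(150,160,170,230,240):print(row,im[row,262:298].astype(int).sum(1)//3)
for n,u,v,z in[("rib",381,350,52),("rib",402,350,52),("rib",381,190,52),("rib",402,190,52),("top",390,320,202),("top",390,410,202),("topfar",390,420,202),("base",333,170,12),("base",605,173,12),("base",338,356,12)]:
    p=f(u,v,z);print(n,p,p@ex,p@ey)
t=bot.get_obs()["tool_pos"][:2];print(t@ex,t@ey)
b=(f(333,170,12)+f(605,173,12))/2;print("base -x end mid",b, "centre",b+100*ex)
E
```

```text
150 [111 109 105 107 106 112 105 166 196 199 199 203 153 109 115 114 110 113
 109 123 160 160 177 195 198 198 197 217 202 140 123 126 134 134 129 129]
160 [102 106 103 104 107 103 109 186 215 219 218 223 177 113 117 118 120 116
 114 127 163 169 175 194 198 198 199 201 163 109 121 129 130 128 131 124]
170 [122 120 119 119 121 115 113 186 218 220 220 223 178 129 130 129 132 132
 128 144 161 162 187 199 197 198 199 201 163  99 102 117 117 112 113 120]
230 [212 215 213 214 213 202 194 237 250 251 251 248 201  92 100 100  97 101
 102 125 132 242 254 254 253 254 255 242 207 209 211 212 211 211 209 211]
240 [214 215 208 205 206 193 178 245 254 254 254 252 212 100 111 111 110 110
 116 135 128 241 254 254 253 254 255 241 196 199 201 200 200 200 201 199]
rib [602.5 193.2] 547.5052814998223 317.09509355537654
rib [606.9 213.8] 547.3936197174713 338.21878933804817
rib [450.1 226.8] 391.4659947184396 317.43852177620244
rib [454.1 245.4] 391.3606575040321 336.47899428689095
top [523.7 220.4] 464.7129787535542 326.88736914975317
top [583.  207.7] 525.3317154897856 327.1007862144842
topfar [590.  206.2] 532.5508558520557 327.1262022463738
base [421.9 183.2] 373.1962668894758 268.89159723139824
base [480.6 446.2] 374.5457450634015 538.3513756276477
base [615.8 140. ] 571.8588221179461 267.968340073416
455.6159460742269 327.5137969203552
base -x end mid [451.3 314.7] centre [549.  293.4]
```

Call:
carry_out([
  {"tx":8,"ty":-2,"tz":-10,"rx":0,"ry":0,"rz":0},
  {"tx":0,"ty":0,"tz":-30,"rx":0,"ry":0,"rz":-0.004},
  {"tx":0,"ty":0,"tz":-35,"rx":0,"ry":0,"rz":0},
  {"tx":0,"ty":0,"tz":-30,"rx":0,"ry":0,"rz":0},
  {"tx":0,"ty":0,"tz":-20,"rx":0,"ry":0,"rz":0},
  {"tx":0,"ty":0,"tz":0,"rx":0,"ry":0,"rz":0},
  {"tx":0,"ty":0,"tz":0,"rx":0,"ry":0,"rz":0},
])

```text
time: 2.15
tool_pos: [523.3, 221.5, 153.7]
tcp_rot: [3.141, 0.0, 2.931]
contact_force: [-0.2, 0.3, -0.0]
grip_width: 60.0
finger_force: 0.0
```

Call:
carry_out([
  {"tx":0,"ty":0,"tz":0,"rx":0,"ry":0,"rz":0},
  {"tx":0,"ty":0,"tz":0,"rx":0,"ry":0,"rz":0},
  {"tx":0,"ty":0,"tz":0,"rx":0,"ry":0,"rz":0},
  {"tx":0,"ty":0,"tz":0,"rx":0,"ry":0,"rz":0},
  {"tx":0,"ty":0,"tz":0,"rx":0,"ry":0,"rz":0},
  {"tx":0,"ty":0,"tz":0,"rx":0,"ry":0,"rz":0},
  {"tx":0,"ty":0,"tz":0,"rx":0,"ry":0,"rz":0},
  {"tx":0,"ty":0,"tz":0,"rx":0,"ry":0,"rz":0},
], gripper=1)

```text
time: 2.95
tool_pos: [523.4, 220.4, 153.4]
tcp_rot: [-3.141, -0.0, 2.929]
contact_force: [0.3, -2.7, 0.4]
grip_width: 7.9
finger_force: 30.0
```

Grasped at 7.9 mm. I'm lifting it, then carrying it over the stand with the turn of -65.4°.

Call:
carry_out([
  {"tx":0,"ty":0,"tz":10,"rx":0,"ry":0,"rz":0},
  {"tx":0,"ty":0,"tz":20,"rx":0,"ry":0,"rz":0},
  {"tx":0,"ty":0,"tz":30,"rx":0,"ry":0,"rz":0},
  {"tx":0,"ty":0,"tz":30,"rx":0,"ry":0,"rz":0},
  {"tx":0,"ty":0,"tz":30,"rx":0,"ry":0,"rz":0},
  {"tx":0,"ty":0,"tz":20,"rx":0,"ry":0,"rz":0},
])

```text
time: 3.55
tool_pos: [523.7, 221.2, 296.2]
tcp_rot: [3.14, 0.002, 2.93]
contact_force: [0.5, 1.0, -3.2]
grip_width: 8.1
finger_force: 30.0
```

Call:
carry_out([
  {"tx":-2,"ty":-15,"tz":0,"rx":0,"ry":0,"rz":-0.05},
  {"tx":-4,"ty":-30,"tz":0,"rx":0,"ry":0,"rz":-0.09},
  {"tx":-5,"ty":-40,"tz":0,"rx":0,"ry":0,"rz":-0.11},
  {"tx":-5,"ty":-40,"tz":0,"rx":0,"ry":0,"rz":-0.11},
  {"tx":-5,"ty":-40,"tz":0,"rx":0,"ry":0,"rz":-0.11},
  {"tx":-5,"ty":-40,"tz":0,"rx":0,"ry":0,"rz":-0.11},
  {"tx":-5,"ty":-40,"tz":0,"rx":0,"ry":0,"rz":-0.11},
  {"tx":-5,"ty":-40,"tz":0,"rx":0,"ry":0,"rz":-0.11},
  {"tx":-5,"ty":-40,"tz":0,"rx":0,"ry":0,"rz":-0.11},
  {"tx":-5,"ty":-40,"tz":0,"rx":0,"ry":0,"rz":-0.11},
  {"tx":-5,"ty":-35,"tz":0,"rx":0,"ry":0,"rz":-0.08},
  {"tx":-2,"ty":-20,"tz":0,"rx":0,"ry":0,"rz":-0.042},
])

```text
time: 4.75
tool_pos: [468.7, -201.9, 292.2]
tcp_rot: [-3.14, -0.001, 1.781]
contact_force: [0.9, 0.9, -3.0]
grip_width: 8.1
finger_force: 30.0
```

```bash
python3 - <<'E'
from h import *
np.set_printoptions(precision=2,suppress=True)
save("top","e_top.png");save("side","e_side.png")
o=bot.get_obs();print(o["time"],o["tool_pos"],o["tcp_rot"],o["grip_width"],o["joint_positions"])
C=cam("wrist");print(-C[1].T@C[2])
save("wrist","e.png",s=1.4)
E
```

```text
4.85 [ 468.98 -201.84  292.08] [-3.14 -0.    1.78] 7.917240191495556 [-0.56  0.27  1.44 -0.    1.43 -0.77]
[ 454.74 -131.91  449.88]
```

View pics/e.png

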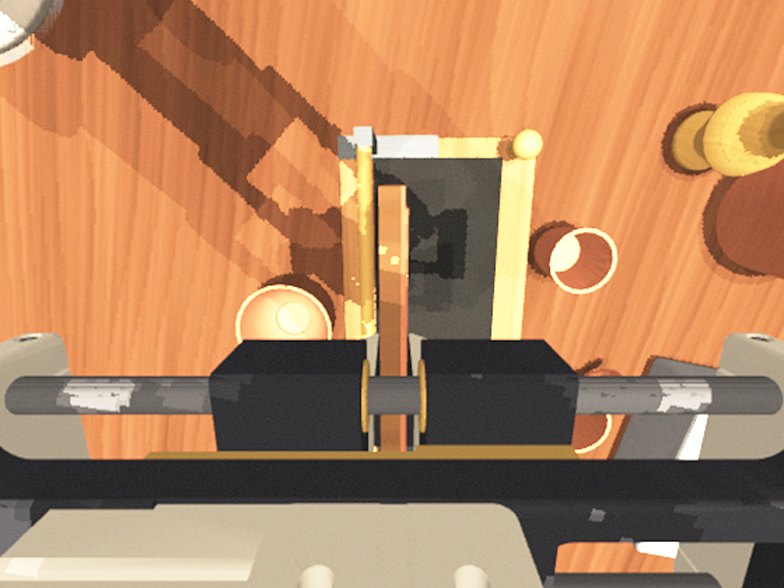

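The wrist view shows the held plaque at column ~393, the rail at columns 358–374, the mat's +y edge at row ~158 and its front edge at columns 502→492, and the ball at (527,143). I'll cast these to the stand's frame.

```bash
python3 - <<'E'
from h import *
np.set_printoptions(precision=1,suppress=True)
C=cam("wrist");r=np.radians(12.3);ex=np.array([np.cos(r),np.sin(r)]);ey=np.array([-ex[1],ex[0]])
f=lambda u,v,z:onz(C,(u/1.4,v/1.4),z)[:2]
O=np.array([530.5,-286.3])
im=cv2.imread("pics/raw_e.png");h=cv2.cvtColor(im,cv2.COLOR_BGR2HSV)
for row in(125,150,175,200,225):print(row,[tuple(map(int,x)) for x in h[row,250:272:2]])
for n,u,v,z in[("railL",357,180,108),("railR",374,180,108),("railL",358,320,108),("railR",374,320,108),("matR",502,165,18),("matR",492,330,18),("mat+y",450,158,18),("base+y",470,137,12),("baseFront",533,165,12),("baseFront",522,330,12),("ball",527,143,65)]:
    p=f(u,v,z)-O;print(n,p@ex,p@ey)
t=bot.get_obs()["tool_pos"][:2]-O;print("tcp",t@ex,t@ey)
E
```

```text
125 [(28, 74, 255), (17, 144, 250), (14, 162, 223), (24, 137, 254), (27, 117, 255), (29, 99, 255), (25, 131, 255), (21, 147, 250), (12, 146, 145), (18, 24, 54), (19, 39, 52)]
150 [(18, 139, 250), (17, 139, 248), (17, 141, 250), (19, 154, 241), (24, 136, 253), (26, 125, 255), (19, 155, 237), (18, 159, 233), (14, 155, 169), (130, 21, 37), (13, 155, 166)]
175 [(14, 156, 224), (14, 156, 217), (13, 157, 222), (16, 159, 208), (18, 160, 230), (19, 156, 238), (19, 159, 234), (17, 164, 223), (14, 160, 203), (60, 31, 33), (11, 141, 128)]
200 [(13, 162, 208), (13, 161, 214), (13, 158, 220), (14, 163, 211), (18, 162, 226), (18, 157, 235), (19, 153, 236), (17, 161, 227), (16, 163, 208), (10, 105, 85), (11, 125, 102)]
225 [(23, 113, 255), (25, 104, 255), (25, 100, 255), (28, 85, 255), (19, 157, 239), (22, 143, 249), (22, 145, 251), (20, 153, 245), (17, 166, 209), (13, 144, 245), (11, 70, 98)]
railL -70.27424397497887 171.1894393941162
railR -56.6182706088447 171.16142898303397
railL -72.3517236939289 52.71559741667113
railR -58.29859530863764 52.693692423887065
matR 68.03954841790582 186.14533463794535
matR 68.63438536415364 10.288058048248896
mat+y 15.569500736668864 192.9447285811298
base+y 35.70809842221646 213.25086254901683
baseFront 101.11856237971473 186.3253482371309
baseFront 104.08784318405195 8.040961416228795
ball 77.05380018386198 202.73687200004295
tcp -41.48151262088193 97.19659044484412
```

Call:
carry_out([
  {"tx":-6,"ty":-1,"tz":0,"rx":0.0124,"ry":-0.0569,"rz":0},
  {"tx":-7,"ty":-1.3,"tz":-10,"rx":0.0124,"ry":-0.0569,"rz":0},
  {"tx":-7,"ty":-1.3,"tz":-10,"rx":0.0124,"ry":-0.0569,"rz":0},
  {"tx":-6,"ty":-1.3,"tz":-10,"rx":0.0124,"ry":-0.0569,"rz":0},
  {"tx":0,"ty":0,"tz":-20,"rx":0.0124,"ry":-0.0569,"rz":0},
  {"tx":0,"ty":0,"tz":-20,"rx":0.0124,"ry":-0.0565,"rz":0},
  {"tx":0,"ty":0,"tz":-20,"rx":0,"ry":0,"rz":0},
  {"tx":0,"ty":0,"tz":-15,"rx":0,"ry":0,"rz":0},
  {"tx":0,"ty":0,"tz":-10,"rx":0,"ry":0,"rz":0},
  {"tx":0,"ty":0,"tz":-5,"rx":0,"ry":0,"rz":0},
  {"tx":0,"ty":0,"tz":0,"rx":0,"ry":0,"rz":0},
  {"tx":0,"ty":0,"tz":0,"rx":0,"ry":0,"rz":0},
])

```text
time: 6.1
tool_pos: [444.8, -204.1, 174.0]
tcp_rot: [2.792, 0.001, 1.788]
contact_force: [0.5, -0.2, -2.9]
grip_width: 7.8
finger_force: 30.0
```

```bash
python3 - <<'E'
from h import *
np.set_printoptions(precision=2,suppress=True)
o=bot.get_obs();print(o["time"],o["tool_pos"],o["tcp_rot"],o["contact_force"],o["moment"])
r=np.radians(12.3);ex=np.array([np.cos(r),np.sin(r)]);ey=np.array([-ex[1],ex[0]]);t=o["tool_pos"][:2]-np.array([530.5,-286.3]);print("tcp",t@ex,t@ey)
a=save("side","f_side.png",(220,190,460,390),3.2)
save("wrist","f_w.png")
E
```

```text
6.1 [ 444.83 -204.09  173.98] [2.79 0.   1.79] [ 0.45 -0.24 -2.93] [-0.18  0.5  -0.03]
tcp -66.18564229203058 98.57599951569749
```

View pics/f_side.png

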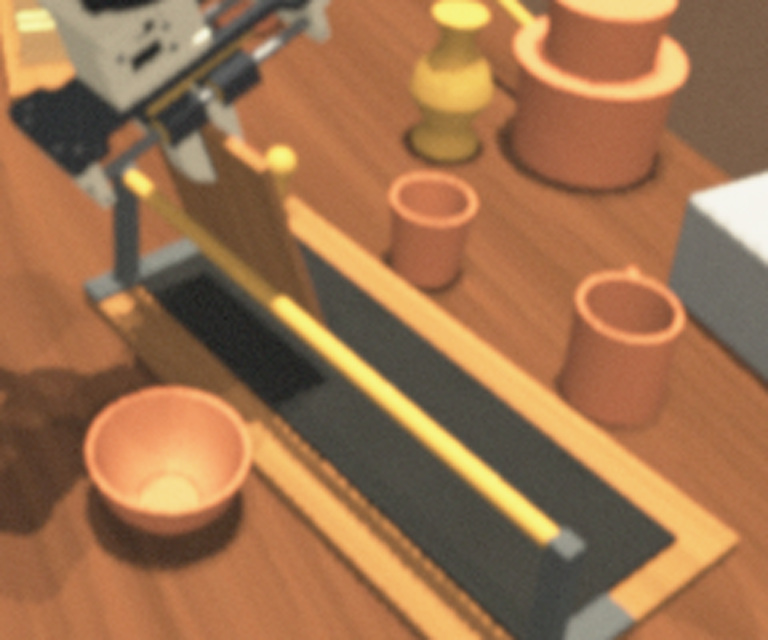

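The plaque hangs tilted just in front of the rail, with its wood side to the rail and the copper to the front. I'm lowering it gently.

Call:
carry_out([
  {"tx":-2,"ty":-0.5,"tz":-6,"rx":0,"ry":0,"rz":0},
  {"tx":0,"ty":0,"tz":-5,"rx":0,"ry":0,"rz":0},
  {"tx":0,"ty":0,"tz":-3,"rx":0,"ry":0,"rz":0},
  {"tx":0,"ty":0,"tz":-2,"rx":0,"ry":0,"rz":0},
  {"tx":0,"ty":0,"tz":0,"rx":0,"ry":0,"rz":0},
  {"tx":0,"ty":0,"tz":0,"rx":0,"ry":0,"rz":0},
])

```text
time: 6.8
tool_pos: [442.5, -204.7, 157.5]
tcp_rot: [2.792, 0.001, 1.788]
contact_force: [0.9, -0.7, -3.2]
grip_width: 7.7
finger_force: 30.0
```

Call:
carry_out([
  {"tx":0,"ty":0,"tz":-1,"rx":0,"ry":0,"rz":0},
  {"tx":0,"ty":0,"tz":-1,"rx":0,"ry":0,"rz":0},
  {"tx":0,"ty":0,"tz":0,"rx":0,"ry":0,"rz":0},
])

```text
time: 7.1
tool_pos: [442.4, -204.5, 155.4]
tcp_rot: [2.793, 0.001, 1.788]
contact_force: [-0.3, -1.0, -3.3]
grip_width: 7.8
finger_force: 30.0
```

Call:
carry_out([
  {"tx":0,"ty":0,"tz":-1,"rx":0,"ry":0,"rz":0},
  {"tx":0,"ty":0,"tz":0,"rx":0,"ry":0,"rz":0},
  {"tx":0,"ty":0,"tz":0,"rx":0,"ry":0,"rz":0},
])

```text
time: 7.4
tool_pos: [442.5, -204.6, 154.4]
tcp_rot: [2.792, 0.001, 1.788]
contact_force: [-0.5, 0.5, -2.9]
grip_width: 7.8
finger_force: 30.0
```

Call:
carry_out([
  {"tx":0,"ty":0,"tz":-1,"rx":0,"ry":0,"rz":0},
  {"tx":0,"ty":0,"tz":0,"rx":0,"ry":0,"rz":0},
  {"tx":0,"ty":0,"tz":0,"rx":0,"ry":0,"rz":0},
])

```text
time: 7.7
tool_pos: [442.5, -204.6, 153.4]
tcp_rot: [2.793, 0.001, 1.788]
contact_force: [-0.7, 0.0, -3.0]
grip_width: 7.9
finger_force: 30.0
```

Call:
carry_out([
  {"tx":0,"ty":0,"tz":-1,"rx":0,"ry":0,"rz":0},
  {"tx":0,"ty":0,"tz":0,"rx":0,"ry":0,"rz":0},
  {"tx":0,"ty":0,"tz":0,"rx":0,"ry":0,"rz":0},
])

```text
time: 8.0
tool_pos: [442.4, -204.6, 152.4]
tcp_rot: [2.793, 0.001, 1.788]
contact_force: [-0.6, -0.1, -3.2]
grip_width: 8.0
finger_force: 30.0
```

Call:
carry_out([
  {"tx":0,"ty":0,"tz":-0.5,"rx":0,"ry":0,"rz":0},
  {"tx":0,"ty":0,"tz":0,"rx":0,"ry":0,"rz":0},
  {"tx":0,"ty":0,"tz":0,"rx":0,"ry":0,"rz":0},
])

```text
time: 8.3
tool_pos: [442.5, -204.7, 152.2]
tcp_rot: [2.792, 0.001, 1.788]
contact_force: [-1.7, -0.5, 2.2]
grip_width: 8.1
finger_force: 30.0
```

Call:
carry_out([
  {"tx":-1,"ty":-0.2,"tz":-0.3,"rx":0.0014,"ry":-0.0065,"rz":0},
  {"tx":0,"ty":0,"tz":0,"rx":0,"ry":0,"rz":0},
  {"tx":0,"ty":0,"tz":0,"rx":0,"ry":0,"rz":0},
])

```text
time: 8.6
tool_pos: [441.7, -205.0, 151.9]
tcp_rot: [2.785, 0.001, 1.787]
contact_force: [-0.1, -0.3, 1.0]
grip_width: 7.6
finger_force: 30.0
```

Call:
carry_out([
  {"tx":0,"ty":0,"tz":0,"rx":0,"ry":0,"rz":0},
  {"tx":0,"ty":0,"tz":0,"rx":0,"ry":0,"rz":0},
  {"tx":0,"ty":0,"tz":0,"rx":0,"ry":0,"rz":0},
  {"tx":0,"ty":0,"tz":0,"rx":0,"ry":0,"rz":0},
  {"tx":0,"ty":0,"tz":0,"rx":0,"ry":0,"rz":0},
  {"tx":0,"ty":0,"tz":0,"rx":0,"ry":0,"rz":0},
], gripper=0.65)

```text
time: 9.2
tool_pos: [441.5, -204.8, 151.7]
tcp_rot: [2.786, 0.001, 1.788]
contact_force: [0.3, 0.9, -0.6]
grip_width: 32.7
finger_force: 0.0
```

Released. I'm retreating along the plaque, straightening up, then moving over the middle slot.

Call:
carry_out([
  {"tx":-4,"ty":-1,"tz":11,"rx":0,"ry":0,"rz":0},
  {"tx":-10,"ty":-2,"tz":28,"rx":0,"ry":0,"rz":0},
  {"tx":-13,"ty":-3,"tz":37,"rx":0,"ry":0,"rz":0},
  {"tx":0,"ty":0,"tz":30,"rx":-0.01,"ry":0.0475,"rz":0},
  {"tx":0,"ty":0,"tz":20,"rx":-0.0218,"ry":0.1,"rz":0},
  {"tx":0,"ty":0,"tz":5,"rx":-0.0218,"ry":0.1,"rz":0},
  {"tx":0,"ty":0,"tz":0,"rx":-0.0218,"ry":0.1,"rz":0},
])

```text
time: 9.9
tool_pos: [414.9, -211.4, 284.6]
tcp_rot: [-3.14, 0.004, 1.787]
contact_force: [0.0, -0.3, 0.1]
grip_width: 32.1
finger_force: 0.0
```

Call:
carry_out([
  {"tx":5,"ty":20,"tz":0,"rx":0,"ry":0,"rz":-0.1},
  {"tx":10,"ty":35,"tz":0,"rx":0,"ry":0,"rz":-0.14},
  {"tx":12,"ty":44,"tz":0,"rx":0,"ry":0,"rz":-0.14},
  {"tx":12,"ty":44,"tz":0,"rx":0,"ry":0,"rz":-0.14},
  {"tx":12,"ty":44,"tz":0,"rx":0,"ry":0,"rz":-0.14},
  {"tx":12,"ty":44,"tz":0,"rx":0,"ry":0,"rz":-0.14},
  {"tx":12,"ty":44,"tz":0,"rx":0,"ry":0,"rz":-0.14},
  {"tx":12,"ty":44,"tz":0,"rx":0,"ry":0,"rz":-0.14},
  {"tx":12,"ty":44,"tz":0,"rx":0,"ry":0,"rz":-0.14},
  {"tx":12,"ty":44,"tz":0,"rx":0,"ry":0,"rz":-0.14},
  {"tx":12,"ty":44,"tz":0,"rx":0,"ry":0,"rz":-0.14},
  {"tx":12,"ty":36,"tz":0,"rx":0,"ry":0,"rz":-0.14},
])

```text
time: 11.1
tool_pos: [544.8, 258.2, 282.4]
tcp_rot: [-3.141, -0.0, 0.207]
contact_force: [0.1, -0.5, -0.3]
grip_width: 32.0
finger_force: 0.0
```

Call:
carry_out([
  {"tx":6,"ty":20,"tz":0,"rx":0,"ry":0,"rz":-0.14},
  {"tx":4,"ty":6,"tz":0,"rx":0,"ry":0,"rz":-0.14},
  {"tx":0,"ty":0,"tz":0,"rx":0,"ry":0,"rz":-0.083},
  {"tx":0,"ty":0,"tz":0,"rx":0,"ry":0,"rz":0},
])

```text
time: 11.5
tool_pos: [554.8, 282.0, 282.1]
tcp_rot: [3.141, 0.0, -0.151]
contact_force: [0.9, 0.5, 0.4]
grip_width: 32.1
finger_force: 0.0
```

```bash
python3 - <<'E'
from h import *
np.set_printoptions(precision=2,suppress=True)
o=bot.get_obs();print(o["time"],o["tool_pos"],o["tcp_rot"],o["grip_width"],o["joint_positions"])
r=np.radians(-12.3);ex=np.array([np.cos(r),np.sin(r)]);ey=np.array([-ex[1],ex[0]]);t=o["tool_pos"][:2];print("tcp",t@ex,t@ey)
w=save("wrist","g.png");s=save("side","g_side.png");t=save("top","g_top.png")
R=cv2.resize
A=np.vstack([np.hstack([R(w,(520,390)),R(t[140:280,140:240],(279,390))]),np.hstack([R(s[200:380,230:450],(255,209)),R(t[160:270,315:485],(323,209)),R(s[130:220,210:300],(221,209))])])
cv2.imwrite("pics/g2.png",A[:,:,::-1])
E
```

```text
11.5 [554.78 282.   282.11] [ 3.14  0.   -0.15] 32.061192022091014 [ 0.35  0.5   1.13 -0.    1.52  2.07]
tcp 481.96697514055404 393.71076554519493
```

View pics/g2.png

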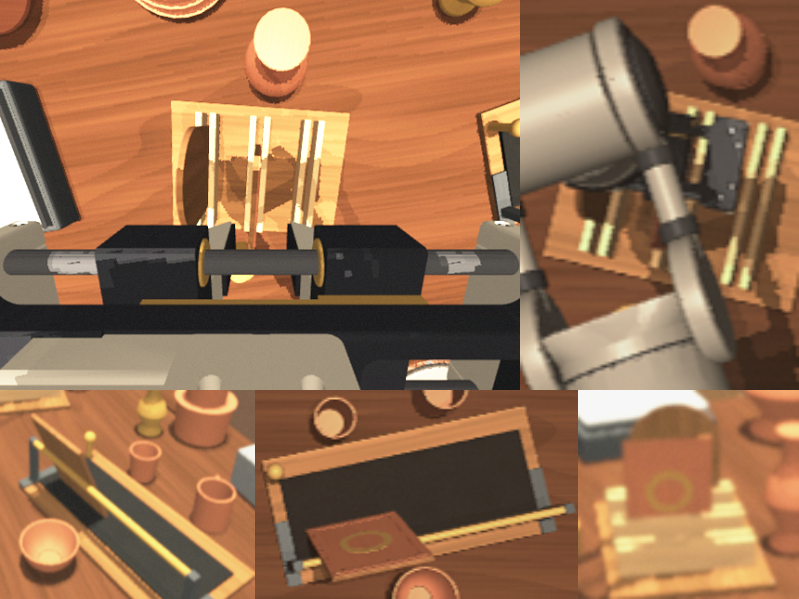

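The tall stands leaning with copper to the front, seen at (365,545). The short is in the middle slot with copper towards -y, seen at (668,478). I'll locate the short's top edge.

```bash
python3 - <<'E'
from h import *
np.set_printoptions(precision=1,suppress=True)
S=cam("side");C=cam("wrist");r=np.radians(-12.3);ex=np.array([np.cos(r),np.sin(r)]);ey=np.array([-ex[1],ex[0]])
sd=cv2.imread("pics/raw_g_side.png");h=cv2.cvtColor(sd,cv2.COLOR_BGR2HSV)
# copper face mask in side roi
m=cv2.inRange(h,(0,90,90),(9,255,255)); k=np.zeros_like(m);k[145:190,222:272]=m[145:190,222:272]
for row in(156,165,174):
    xs=np.where(k[row]>0)[0];print(row,xs.min(),xs.max(),len(xs))
xs=[np.where(k[:,c]>0)[0].min() for c in(235,245,255,262)];print(xs)
for p in[(229.1,151.5),(264.6,150.2)]:
    q=onz(S,p,162)[:2];print("side top corner",q@ex,q@ey)
im=cv2.imread("pics/raw_g.png")
for row in(160,170,180,195,210,220,235):print(row,im[row,258:302].astype(int).sum(1)//3)
for u in(268,291):
    for v in(140,200):
        q=onz(C,(u,v),52)[:2];print("rib",u,v,q@ex,q@ey)
for u in(270,275,280):
    q=onz(C,(u,190),162)[:2];print("top",u,q@ex,q@ey)
E
```

```text
156 232 261 11
165 233 262 7
174 233 262 5
[np.int64(158), np.int64(155), np.int64(152), np.int64(158)]
side top corner 412.1374228187034 405.3708688872087
side top corner 519.2734144077984 396.56786092626623
160 [193 192 191 193 191 192 191 192 188 227 251 252 251 252 253 247 194  80
  66  71  66  79  85 156 227 248 248 251 252 251 238 192 175 181 173 132
 112 116 115 115 120 125 118 120]
170 [116 113 125 130 142 148 149 147 131 250 253 252 249 248 245 221 198 203
 204 203 203 230 193 173 244 251 223 169 177 166 117  91  94  99  97  90
 106 125 116 111 129 134 134 133]
180 [122 121 119 122 124 121 125 105 170 195 184 178 177 178 184 181 180 183
 181 182 203 204 178 170 179 176 179 179 179 141 117 117 116 119 111 118
 118 113 116 118 115 113 114 118]
195 [ 91  92  91  92  89 109 103 134 202 191 177 184 181 145  97  88  85  91
  90 104 120 124 193 211 206 206 209 198 149 113 117 115 119 116 118 117
 116 117 117 112 114 114 116 114]
210 [ 87  83  83  85  83  83 100 170 178 184 178 188 154 118 110 115 114 111
 132 135 131 192 209 207 207 211 200 138  87  88  87  90  92  89  89  88
  92  94  91  86  89  91  90  86]
220 [142 145 137 127 120 115 201 219 218 217 223 206 141 113 115 115 106 117
 147 140 174 203 207 207 209 205 140  85  85  94  87  90  91  89  86  90
  89  93  91  93  93  89  88  85]
235 [134 135 132 133 126 187 217 219 219 218 212 162 119 121 123 123 128 139
 134 167 180 182 183 182 180 171 169 176 190 191 189 191 190 186 177 170
 170 171 169 174 172 173 171 172]
rib 268 140 539.2106846392008 414.8444785817998
rib 268 200 459.89278720503177 410.6312765395378
rib 291 140 541.1239203797198 385.2543861111367
rib 291 200 461.9143811606464 379.41096270424083
top 270 496.1006265544019 405.91286012393533
top 275 496.41270128355984 401.0921342973593
top 280 496.72477102692295 396.2714854880743
```

Call:
carry_out([
  {"tx":-7,"ty":6,"tz":0,"rx":0,"ry":0,"rz":-0.032},
  {"tx":-7,"ty":5.5,"tz":0,"rx":0,"ry":0,"rz":-0.032},
  {"tx":0,"ty":0,"tz":-20,"rx":0,"ry":0,"rz":0},
  {"tx":0,"ty":0,"tz":-35,"rx":0,"ry":0,"rz":0},
  {"tx":0,"ty":0,"tz":-35,"rx":0,"ry":0,"rz":0},
  {"tx":0,"ty":0,"tz":-30,"rx":0,"ry":0,"rz":0},
  {"tx":0,"ty":0,"tz":-20,"rx":0,"ry":0,"rz":0},
  {"tx":0,"ty":0,"tz":-15,"rx":0,"ry":0,"rz":0},
  {"tx":0,"ty":0,"tz":0,"rx":0,"ry":0,"rz":0},
  {"tx":0,"ty":0,"tz":0,"rx":0,"ry":0,"rz":0},
])

```text
time: 12.65
tool_pos: [541.1, 293.0, 128.2]
tcp_rot: [-3.142, -0.001, -0.215]
contact_force: [0.4, 0.7, 0.7]
grip_width: 32.3
finger_force: 0.0
```

Call:
carry_out([
  {"tx":0,"ty":0,"tz":0,"rx":0,"ry":0,"rz":0},
  {"tx":0,"ty":0,"tz":0,"rx":0,"ry":0,"rz":0},
  {"tx":0,"ty":0,"tz":0,"rx":0,"ry":0,"rz":0},
  {"tx":0,"ty":0,"tz":0,"rx":0,"ry":0,"rz":0},
  {"tx":0,"ty":0,"tz":0,"rx":0,"ry":0,"rz":0},
  {"tx":0,"ty":0,"tz":0,"rx":0,"ry":0,"rz":0},
], gripper=1)

```text
time: 13.25
tool_pos: [541.1, 293.1, 128.3]
tcp_rot: [-3.141, -0.001, -0.215]
contact_force: [-0.6, -0.8, 4.3]
grip_width: 7.8
finger_force: 30.0
```

Call:
carry_out([
  {"tx":0,"ty":0,"tz":10,"rx":0,"ry":0,"rz":0},
  {"tx":0,"ty":0,"tz":25,"rx":0,"ry":0,"rz":0},
  {"tx":0,"ty":0,"tz":35,"rx":0,"ry":0,"rz":0},
  {"tx":0,"ty":0,"tz":40,"rx":0,"ry":0,"rz":0},
  {"tx":0,"ty":0,"tz":40,"rx":0,"ry":0,"rz":0},
  {"tx":0,"ty":0,"tz":35,"rx":0,"ry":0,"rz":0},
  {"tx":0,"ty":0,"tz":20,"rx":0,"ry":0,"rz":0},
])

```text
time: 13.95
tool_pos: [541.2, 293.4, 336.5]
tcp_rot: [-3.139, -0.004, -0.215]
contact_force: [0.1, -0.3, -2.0]
grip_width: 7.8
finger_force: 30.0
```

Call:
carry_out([
  {"tx":0,"ty":-15,"tz":0,"rx":0,"ry":0,"rz":0.05},
  {"tx":-1,"ty":-30,"tz":0,"rx":0,"ry":0,"rz":0.1},
  {"tx":-1,"ty":-40,"tz":0,"rx":0,"ry":0,"rz":0.12},
  {"tx":-2,"ty":-44,"tz":0,"rx":0,"ry":0,"rz":0.13},
  {"tx":-2,"ty":-44,"tz":0,"rx":0,"ry":0,"rz":0.13},
  {"tx":-2,"ty":-44,"tz":0,"rx":0,"ry":0,"rz":0.13},
  {"tx":-2,"ty":-44,"tz":0,"rx":0,"ry":0,"rz":0.13},
  {"tx":-2,"ty":-44,"tz":0,"rx":0,"ry":0,"rz":0.13},
  {"tx":-2,"ty":-44,"tz":0,"rx":0,"ry":0,"rz":0.13},
  {"tx":-2,"ty":-44,"tz":0,"rx":0,"ry":0,"rz":0.13},
  {"tx":-2,"ty":-44,"tz":0,"rx":0,"ry":0,"rz":0.13},
  {"tx":-2,"ty":-44,"tz":0,"rx":0,"ry":0,"rz":0.13},
])

```text
time: 15.15
tool_pos: [520.4, -189.4, 333.0]
tcp_rot: [3.141, -0.001, 1.23]
contact_force: [-0.2, -0.3, -1.2]
grip_width: 7.6
finger_force: 30.0
```

Call:
carry_out([
  {"tx":-1,"ty":-44,"tz":0,"rx":0,"ry":0,"rz":0.13},
  {"tx":-1,"ty":-44,"tz":0,"rx":0,"ry":0,"rz":0.13},
  {"tx":-1,"ty":-44,"tz":0,"rx":0,"ry":0,"rz":0.13},
  {"tx":-1,"ty":-40,"tz":0,"rx":0,"ry":0,"rz":0.12},
  {"tx":-1,"ty":-30,"tz":0,"rx":0,"ry":0,"rz":0.05},
  {"tx":0,"ty":-18,"tz":0,"rx":0,"ry":0,"rz":0},
  {"tx":0,"ty":0,"tz":0,"rx":0,"ry":0,"rz":0},
])

```text
time: 15.85
tool_pos: [515.0, -410.2, 331.4]
tcp_rot: [-3.141, -0.001, 1.782]
contact_force: [-0.7, 0.7, -2.0]
grip_width: 7.8
finger_force: 30.0
```

```bash
python3 - <<'E'
from h import *
np.set_printoptions(precision=2,suppress=True)
o=bot.get_obs();print(o["time"],o["tool_pos"],o["tcp_rot"],o["grip_width"],o["joint_positions"])
r=np.radians(12.3);ex=np.array([np.cos(r),np.sin(r)]);ey=np.array([-ex[1],ex[0]]);t=o["tool_pos"][:2]-np.array([530.5,-286.3]);print("tcp",t@ex,t@ey)
save("wrist","k.png",s=1.4)
E
```

```text
15.85 [ 515.05 -410.24  331.4 ] [-3.14 -0.    1.78] 7.779948809207459 [-0.79  0.57  0.88 -0.    1.69 -1.  ]
tcp -41.500485482582725 -117.79934725508943
```

View pics/k.png

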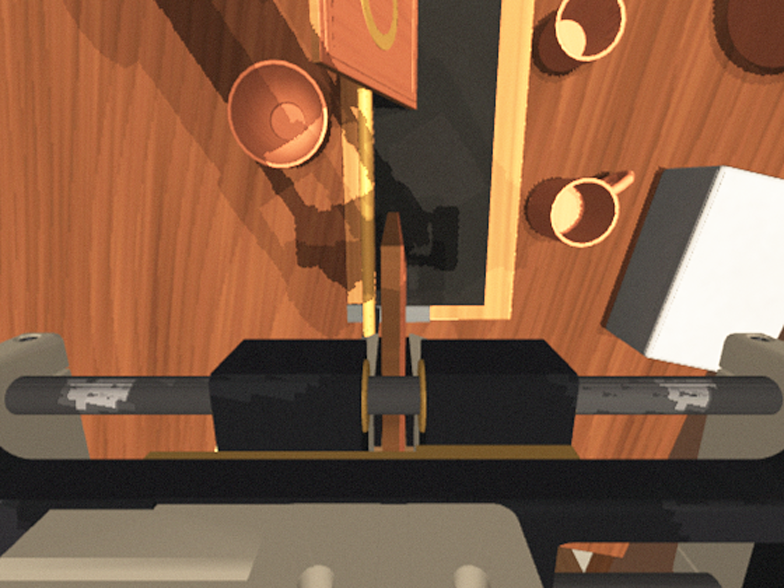

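The wrist view shows the rail from (365,90) to (369,330), the mat's front edge at columns 499→485, the mat's -y edge at row ~304, and the tall's near lower corner at (417,108).

```bash
python3 - <<'E'
from h import *
np.set_printoptions(precision=1,suppress=True)
C=cam("wrist");r=np.radians(12.3);ex=np.array([np.cos(r),np.sin(r)]);ey=np.array([-ex[1],ex[0]])
O=np.array([530.5,-286.3])
im=cv2.imread("pics/raw_k.png")
for row in(80,110,150,200,220):print(row,im[row,250:276,2].astype(int))
for n,u,v,z in[("rail",365.5,100,108),("rail",366.5,200,108),("rail",369,320,108),("matR",499,10,18),("matR",485,295,18),("mat-y",450,304,18),("tall foot front",417,108,22),("tall top near",322,66,198)]:
    p=onz(C,(u/1.4,v/1.4),z)[:2]-O;print(n,p@ex,p@ey)
E
```

```text
80 [114 108 225 243 245 222 184 193 251 255 255 255 255 255 254 231 145  64
  50  47  48  56  49  51  45  47]
110 [251 251 252 253 253 255 219 170 204 217 236 237 232 221 215 185 126  58
  31  33  43  53  60  60  54  52]
150 [128 138 139 138 144 147 167 173 207 230 239 249 249 240 228 214 168  88
  36  31  27  30  32  33  31  33]
200 [138 135 135 143 134 133 135 213 182 147 160 168 173 177 171 155 142 220
 145  15  23  42 133 149 149 146]
220 [145 143 146 147 149 143 144 146 130 236 255 255 255 255 255 255 255 192
  58  54  61 118 123 119 113 120]
rail -63.63873642113274 23.952839503226528
rail -64.4525752712276 -59.38561209073789
rail -64.29883354135413 -174.0655570284918
matR 66.4552502396673 122.74727347584167
matR 68.69997355993021 -173.54530063505732
mat-y 27.392763332479834 -184.59062683587595
tall foot front -14.938742496970908 31.598835595665225
tall top near -85.52623316322907 27.769288571106326
```

Call:
carry_out([
  {"tx":-8,"ty":7.5,"tz":0,"rx":0.0124,"ry":-0.0569,"rz":0},
  {"tx":-8,"ty":7.5,"tz":-10,"rx":0.0124,"ry":-0.0569,"rz":0},
  {"tx":-8,"ty":7.2,"tz":-15,"rx":0.0124,"ry":-0.0569,"rz":0},
  {"tx":0,"ty":0,"tz":-25,"rx":0.0124,"ry":-0.0569,"rz":0},
  {"tx":0,"ty":0,"tz":-30,"rx":0.0124,"ry":-0.0569,"rz":0},
  {"tx":0,"ty":0,"tz":-30,"rx":0.0124,"ry":-0.0565,"rz":0},
  {"tx":0,"ty":0,"tz":-30,"rx":0,"ry":0,"rz":0},
  {"tx":0,"ty":0,"tz":-25,"rx":0,"ry":0,"rz":0},
  {"tx":0,"ty":0,"tz":-12,"rx":0,"ry":0,"rz":0},
  {"tx":0,"ty":0,"tz":-8,"rx":0,"ry":0,"rz":0},
  {"tx":0,"ty":0,"tz":0,"rx":0,"ry":0,"rz":0},
  {"tx":0,"ty":0,"tz":0,"rx":0,"ry":0,"rz":0},
])

```text
time: 17.1
tool_pos: [492.5, -385.9, 149.0]
tcp_rot: [2.791, 0.001, 1.785]
contact_force: [0.3, -0.5, -1.4]
grip_width: 8.2
finger_force: 30.0
```

```bash
cat >> h.py <<'E'
def tcp():
    o=bot.get_obs();r=np.radians(12.3);ex=np.array([np.cos(r),np.sin(r)]);ey=np.array([-ex[1],ex[0]]);t=o["tool_pos"][:2]-np.array([530.5,-286.3]);print("tcp stand",t@ex,t@ey,o["tool_pos"][2],o["tcp_rot"])
E
python3 -c "
from h import *
tcp()"
```

```text
tcp stand -58.31746106566922 -89.21182972606464 148.9636099463467 [2.79146177e+00 1.14380810e-03 1.78548110e+00]
```

Call:
carry_out([
  {"tx":-1.5,"ty":-0.5,"tz":-8,"rx":0,"ry":0,"rz":0},
  {"tx":0,"ty":0,"tz":-5,"rx":0,"ry":0,"rz":0},
  {"tx":0,"ty":0,"tz":-2.5,"rx":0,"ry":0,"rz":0},
  {"tx":0,"ty":0,"tz":-2,"rx":0,"ry":0,"rz":0},
  {"tx":0,"ty":0,"tz":0,"rx":0,"ry":0,"rz":0},
  {"tx":0,"ty":0,"tz":0,"rx":0,"ry":0,"rz":0},
])

```text
time: 17.7
tool_pos: [490.4, -386.3, 130.3]
tcp_rot: [2.792, -0.0, 1.785]
contact_force: [-0.2, -0.5, -1.7]
grip_width: 8.0
finger_force: 30.0
```

Call:
carry_out([
  {"tx":0,"ty":0,"tz":-1,"rx":0,"ry":0,"rz":0},
  {"tx":0,"ty":0,"tz":0,"rx":0,"ry":0,"rz":0},
  {"tx":0,"ty":0,"tz":0,"rx":0,"ry":0,"rz":0},
])

```text
time: 18.0
tool_pos: [490.4, -386.2, 129.3]
tcp_rot: [2.792, -0.0, 1.785]
contact_force: [-0.2, -0.2, -2.1]
grip_width: 8.4
finger_force: 30.0
```

Call:
carry_out([
  {"tx":0,"ty":0,"tz":-1,"rx":0,"ry":0,"rz":0},
  {"tx":0,"ty":0,"tz":0,"rx":0,"ry":0,"rz":0},
  {"tx":0,"ty":0,"tz":0,"rx":0,"ry":0,"rz":0},
])

```text
time: 18.3
tool_pos: [490.5, -386.3, 128.6]
tcp_rot: [2.792, -0.0, 1.785]
contact_force: [-1.2, -0.9, 2.6]
grip_width: 7.8
finger_force: 30.0
```

The foot touches at z 128.6, against 128.7 expected. I'm nudging it back a little and releasing.

Call:
carry_out([
  {"tx":-0.8,"ty":-0.2,"tz":-0.2,"rx":0.0014,"ry":-0.0065,"rz":0},
  {"tx":0,"ty":0,"tz":0,"rx":0,"ry":0,"rz":0},
  {"tx":0,"ty":0,"tz":0,"rx":0,"ry":0,"rz":0},
])

```text
time: 18.6
tool_pos: [489.7, -386.5, 128.3]
tcp_rot: [2.785, -0.0, 1.785]
contact_force: [-1.3, 0.6, 2.2]
grip_width: 7.9
finger_force: 30.0
```

Call:
carry_out([
  {"tx":0,"ty":0,"tz":0,"rx":0,"ry":0,"rz":0},
  {"tx":0,"ty":0,"tz":0,"rx":0,"ry":0,"rz":0},
  {"tx":0,"ty":0,"tz":0,"rx":0,"ry":0,"rz":0},
  {"tx":0,"ty":0,"tz":0,"rx":0,"ry":0,"rz":0},
  {"tx":0,"ty":0,"tz":0,"rx":0,"ry":0,"rz":0},
  {"tx":0,"ty":0,"tz":0,"rx":0,"ry":0,"rz":0},
], gripper=0.65)

```text
time: 19.2
tool_pos: [489.6, -386.3, 127.9]
tcp_rot: [2.786, -0.001, 1.785]
contact_force: [-0.1, 0.7, 0.1]
grip_width: 32.8
finger_force: 0.0
```

Call:
carry_out([
  {"tx":-4,"ty":-1,"tz":11,"rx":0,"ry":0,"rz":0},
  {"tx":-10,"ty":-2,"tz":28,"rx":0,"ry":0,"rz":0},
  {"tx":-13,"ty":-3,"tz":37,"rx":0,"ry":0,"rz":0},
  {"tx":-5,"ty":5,"tz":45,"rx":-0.01,"ry":0.0475,"rz":0},
  {"tx":0,"ty":0,"tz":45,"rx":-0.0218,"ry":0.1,"rz":0},
  {"tx":0,"ty":0,"tz":45,"rx":-0.0218,"ry":0.1,"rz":0},
  {"tx":0,"ty":0,"tz":20,"rx":-0.0218,"ry":0.1,"rz":0},
  {"tx":0,"ty":0,"tz":0,"rx":0,"ry":0,"rz":0},
])

```text
time: 20.0
tool_pos: [459.6, -387.2, 363.7]
tcp_rot: [3.139, 0.006, 1.787]
contact_force: [-0.1, 0.9, -0.6]
grip_width: 32.0
finger_force: 0.0
```

```bash
python3 - <<'E'
from h import *
w=save("wrist","m.png");s=save("side","m_side.png");t=save("top","m_top.png")
R=cv2.resize
cv2.imwrite("pics/m2.png",np.vstack([np.hstack([R(w,(400,300)),R(t[150:290,310:490],(400,300))]),np.hstack([R(s[180:380,220:460],(400,300)),R(s[110:240,130:310],(400,300))])])[:,:,::-1])
tcp()
E
```

```text
tcp stand -93.15801760729916 -82.84281996435882 358.11281663510147 [ 3.14130429e+00 -2.32569717e-03  1.78473266e+00]
```

View pics/m2.png

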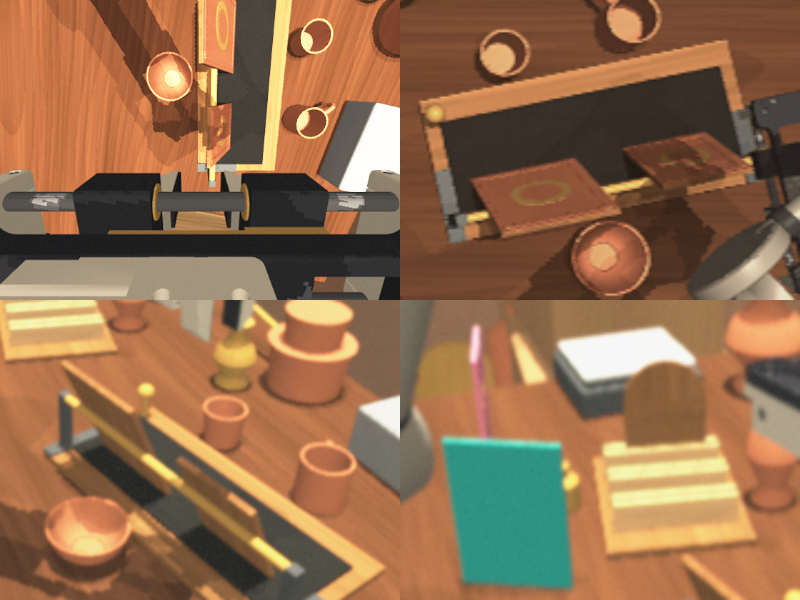

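Both plaques lean on the rail with copper to the front, the tall at (545,195) by the ball and the short at (690,160), with a clear gap. The arch is still in its slot at (665,400). The foot distance from the rail gives about 20–22° of lean, and the tool is clear, so I'm handing in.

```bash
python3 -c "
from plant import bot
print(bot.close_job())"
```

```text
the job is handed in; nothing more can be done
None
```

I set both plaques on the display stand and handed the job in at about 20 s. The tall one is on the half by the ball and the short one on the other half, each with copper towards the customers. By my measurements they lean about 22° and 20° against the rail, with a clear gap between them.

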